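Feed a tip box down the photocell lane and close the keeper

TASK

Load the closed box of pipette tips that stands on the loader's plate: by pushing only (never grip or lift it), straighten it up and ease it gently, lengthwise, down the lane between the two guide rails until it rests against the end stop. Nothing, neither the box nor your fingers, may touch either rail, because the rails carry aligned photocells. Then push the keeper arm round until it is fully shut across the lane behind the box, leave the other things on the bench alone and move clear.

Things in the scene. Friction and masses are not known exactly. Their poses are not given: they have to be found in the camera images.
- loader: The loader: an aluminium plate fixed to the bench with a lane on it. Origin on the bench under the lane's centre line; x is the lane's centre line, the way the box is pushed; y to the left of that; z up. The plate is 8 mm thick and spans x -215 to +170, y -85 to +85 mm. From x -215 to -15 mm it is open, without rails: the infeed end, where the box stands.
- lane_stop (a point): Point on the lane's centre line between the faces of the end stop's two rubber buffers, at x = +145 mm of the loader, 27 mm above the bench; same axes as the loader. The stop is a dark upright block across the lane's end, 100 mm wide, its top 48 mm above the bench.
- rail_near: The guide rail on the keeper's side (loader +y): dark, 10 mm wide, top 24 mm above the bench, from x -15 to +148 mm of the loader. Same axes as the loader; origin on the plate, in the middle of the rail's width, at loader x 0, y +48 mm; inner face at y +43 mm (the lane is 86 mm wide).
- rail_far: The guide rail on the other side (loader -y): dark, 10 mm wide, top 24 mm above the bench, from x -15 to +148 mm of the loader. Same axes as the loader; origin on the plate, in the middle of the rail's width, at loader x 0, y -48 mm; inner face at y -43 mm (the lane is 86 mm wide).
- tip_box_mid (a point): Centre of the closed tip box, half-way up: blue base, clear fixed lid, 118 mm long (its x axis, pointing roughly down the lane at the start), 66 mm wide (y), 72 mm high, 0.15 to 0.27 kg. Loose on the plate's open end, askew and off the centre line. This point is 44 mm above the bench; with the box home against the buffers it is at x = +86 mm of the loader.
- keeper (a joint): Angle of the keeper arm (rad), growing counter-clockwise from above. 0: open, pointing to the infeed end and 30 degrees outward; 2.094 (its stop): fully shut, square across the lane, pointing to loader -y. Starts at 0 to 0.4; stays where it is left, moves with under 1 N. Steel bar 12 mm wide, 91 mm long from the pivot, 30 to 40 mm above the bench; shut, it is 6 mm behind a box that is home.
- keeper_pivot (a point): The keeper's pivot axis, 35 mm above the bench, beside the lane's entrance at x = +15, y = +68 mm of the loader. Round hub of 24 mm diameter on a post, top 44 mm above the bench.
- keeper_stud (a point): Middle of the upright black stud (10 to 14 mm thick) on the keeper arm, 82 mm from the pivot axis; it stands from 40 to 64 mm above the bench and this point is 48 mm above the bench.
- bottle_mid (a point): Centre of a small brown screw-capped bottle, 34 mm across and 64 mm high, standing on the bench beside the loader; leave it alone.
- petri_mid (a point): Centre of a petri dish, 59 mm across and 14 mm high, on the bench beside the loader; leave it alone.
- timer_mid (a point): Centre of a white lab timer, 62 x 62 x 19 mm, lying on the bench beside the loader; leave it alone.

How it is judged:
On the way, in this order (a step that is already met when the one before it is completed fails the run):
1. the tip box is home against the end stop, the keeper still open (x of tip_box_mid in the frame of loader above 0.081 m and value of joint keeper below 1.2 rad), for 0.1 s.
2. the keeper is shut across the lane behind the box (value of joint keeper above 1.99 rad), for 0.2 s.
At the end, for the whole second after the job is handed in: The tip box stands flat in the lane, its end within 5 mm of the end stop's buffers, between the rails (within 10 mm of the centre line, within 8 degrees of straight), at rest; the keeper is within 0.1 rad of fully shut (x of tip_box_mid in the frame of loader between 0.081 and 0.09 m and y of tip_box_mid in the frame of loader between -0.01 and 0.01 m and z of tip_box_mid in the frame of loader below 0.048 m and angle between the x axis of tip_box_mid and the x axis of loader, either way round below 0.14 rad and angle between tip_box_mid's own z axis and vertical below 0.05 rad and value of joint keeper above 1.99 rad and linear speed of tip_box below 0.01 m/s); the robot touches nothing.
It fails at once if the box, the fingers or anything else touches a guide rail (contact force between any of rail_near, rail_far and anything else above 0.3 N).
It fails at once if the tip box is lifted off the plate (more than 10 mm) or tipped more than 15 degrees (z of tip_box_mid in the frame of loader above 0.054 m or angle between tip_box_mid's own z axis and vertical above 0.26 rad).
It fails at once if the tip box is gripped or rammed (more than 35 N from the fingers) (contact force between the fingers and tip_box above 35 N).
It fails at once if the bottle, the petri dish or the timer is disturbed (moved more than 15 mm) (distance of any of bottle_mid, petri_mid, timer_mid from where it was at the start of the episode above 0.015 m).
It also fails if it takes over 72 s, if anything falls off the work surface, if the arm or the gripper's body presses on something with over 40 N, if the wrist force passes 120 N, or if a joint passes its speed limit or range.

ROBOT

A 6-joint arm with a two-finger parallel gripper is mounted at the origin on a cart in front of the work surface, level with it; the furniture and walls round the work are solid. World frame = base frame: x ahead of the robot, y to its left, z up, the work surface at z = 0. Lengths are in m, angles in rad, forces in N, time in s.
With the tool pointing down it reaches from about 0.25 to 0.775 m from the base axis. Payload 4 kg.
Tool frame: the origin (TCP) lies midway between the tips of the shut fingers; the grasp point (between the pads) lies grip_point_offset behind it (grip_point_offset is the distance from the TCP to the grasp point, in m); z points along the fingers, y is the line along which they close (so a half turn about z gives the same grasp; the last joint's range is limited). The gripper opens to 94 mm and grips with 3 to 60 N. Pads are 16 mm wide; open, the fingers measure 119 mm over their backs; the gripper's body (75 mm by 177 mm) begins 78 mm behind the grasp point.
Start: joints at [-1.451, 0.087, 1.371, -0, 1.684, -0.103], TCP at [0.122, -0.536, 0.17] pointing down, gripper open.
Joint ranges: [-3.1, 3.1], [-0.76, 2.03], [0.27, 2.55], [-1.08, 4.22], [0.17, 2.65], [-2.57, 2.57]. Speed limits (rad/s): [2.79, 2.79, 3.14, 3.14, 3.14, 3.14].

INTERFACE

Orientations are given as [roll, pitch, yaw] about the fixed x, y, z axes, in that order (R = Rz(yaw) Ry(pitch) Rx(roll)).
In Python, from bench import * gives the robot as it stands. The module is installed in compiled form; this text tells all that it offers.
- The arm moves only by the tool apply_moves, never from a script. Its argument "commands" is a list of rows, each a list of 7 numbers: the turn, a rotation vector about the world's x, y, z in rad, then the shift along the world's x, y, z in m, then the opening in per cent of the stroke, from 0 (shut) to 100 (fully open). In form: [[ax, ay, az, x, y, z, jaw], ...]. A call has exactly 5 rows; each row is the pose to reach, as a shift and turn from the pose commanded when the call began; what a row does not reach only later rows make up. A row lasts 1/10 s, in which the tool goes at most 50 mm and 8.59 degrees, less where a joint would pass 70% of its speed; a pose out of reach is approached as far as the arm can. A call with a gripper value outside its range is refused whole. The fingers move at their own pace and stop on an object; the grip force is fixed at half the most. Time passes only in rows, so rows that repeat a pose let the fingers close, or fill a call up. It gives the time, the measured TCP pose, the force, the opening and the grip force at its end, in the units of the state.
- get_obs(): the state, without advancing time (a new reading comes with each control period).
- snapshot(name): name is "scene" or "top" or "wrist"; returns a dict with "pixels" (400x640x3 uint8, red, green, blue), "vertical_fov" (degrees; the focal length in pixels is half the picture's height over the tangent of half this angle, whatever the lens; pixels are square), "cx", "cy" (the principal point, pixels), "k1" (the pictures are not rectified: a ray, as slopes to the right and down, at radius r is drawn at 1 + k1 r^2 times it, then the intrinsics apply), "rvec" (rotation vector, rad) and "tvec" (3), from world to camera coordinates, as OpenCV has them. Camera axes: x right, y down, z forward; pixel columns grow to the right and rows downward; lengths in m; the calibration is good to about 2 mm. A picture is of the moment at which its call begins. There is no depth.
- close_job(): hands the job in; it is judged then, once.
Trained networks look in the newest picture that a camera, given by its name, has taken for a name from the list of things; names that differ only in an ending like _2 or _b are one class to them, and where a whole thing is asked for, a point or a joint stands for the part that bears it (a point fixed in the world has none). Each returns a list of dicts, best first, with "score" (0 to 1); they miss things now and then, are a little off and sometimes report something else, mostly with a low value. They report only what shows in the picture. A call takes as long as a camera call.
- masks_of(camera, query): "mask" (400x640 bool, what is visible of it) and "extent" ([left, top, right, bottom] in pixels, round what is visible of it).
- place_of(camera, query): "pixel" ([column, row] in pixels: a listed point, or the origin of a listed thing).
The state is a dict: "time": time; "joint_positions": joint angles; "qvel": joint speeds; "joint_torque": joint torques, N m; "tool_pos": TCP position; "ee_rot": TCP orientation; "wrist_force": force on the tool from outside, world axes, zero at the start; "wrist_torque": the same for the moment, N m; "width": finger opening in m; "finger_force": force on a finger pad.
Only numpy, scipy, OpenCV 4.12 (cv2) and the standard library are available. Lean on these libraries where they do the work, as an engineer would, in place of code of your own. Each camera call takes 0.05 s, during which the arm holds its last target. There are 200 camera calls.

## Working session

There is one attempt and no reset: what is moved stays moved. The work goes in short steps, Python scripts to look and compute and a tool call to move; the robot and the scene stay as the last step left them, time stands still between calls to the robot, and variables do not carry over. Pictures are saved under pics/ and viewed, at most 10 in all, crops included, and the job is handed in when it is done.

Besides the shell and the picture viewer there is one more tool, called after "Request:" by a JSON object that holds its "api" and its "payload", one argument or row to a line. apply_moves: Moves the arm, as the interface text tells. Its arguments: {"type":"object","properties":{"commands":{"type":"array"}},"required":["commands"]}

```bash
mkdir -p pics
cat > h.py <<'E'
from bench import *
import numpy as np, cv2
def snap(n,f=None):
    s=snapshot(n)
    if f: cv2.imwrite('pics/'+f,cv2.cvtColor(s['pixels'],cv2.COLOR_RGB2BGR))
    return s
def fl(s): return 200/np.tan(np.radians(s['vertical_fov'])/2)
def ray(s,px,z):
    f=fl(s); d=(np.array(px,float)-[s['cx'],s['cy']])/f
    u=d.copy()
    for _ in range(30): u=d/(1+s['k1']*(u@u))
    R,_=cv2.Rodrigues(np.array(s['rvec'],float)); t=np.array(s['tvec'],float).ravel()
    c=-R.T@t; v=R.T@np.array([u[0],u[1],1]); return c+v*(z-c[2])/v[2]
def proj(s,P):
    R,_=cv2.Rodrigues(np.array(s['rvec'],float)); t=np.array(s['tvec'],float).ravel()
    q=np.atleast_2d(P)@R.T+t; u=q[:,:2]/q[:,2:]; r2=(u**2).sum(1,keepdims=True)
    return u*(1+s['k1']*r2)*fl(s)+[s['cx'],s['cy']]
E
python3 - <<'E'
from h import *
for c in('top','scene'):
    s=snap(c,c+'1.png')
    print(c,s['vertical_fov'],s['k1'],ray(s,(320,200),0))
    for n,z in dict(loader=0,lane_stop=.027,rail_near=.008,rail_far=.008,tip_box_mid=.044,keeper_pivot=.035,keeper_stud=.048,bottle_mid=.032,petri_mid=.007,timer_mid=.01).items():
        for r in place_of(c,n)[:2]: print(n,round(r['score'],2),np.round(r['pixel'],1),ray(s,r['pixel'],z).round(4))
o=get_obs();print(o)
E
```

```text
top 57.30358392120958 -0.06508413312601118 [ 0.59439902 -0.08488112  0.        ]
loader 0.71 [309.3 224.3] [ 0.5325 -0.0574  0.    ]
lane_stop 0.89 [247.4 221.8] [0.5378 0.0953 0.027 ]
rail_near 0.64 [304.  246.1] [ 0.4776 -0.0444  0.008 ]
rail_far 0.5 [306.  207.3] [ 0.5751 -0.0495  0.008 ]
tip_box_mid 0.58 [363.9 223.2] [ 0.5323 -0.1908  0.044 ]
tip_box_mid 0.42 [325.5 261.6] [ 0.4409 -0.0977  0.044 ]
keeper_pivot 0.68 [298.5 252.4] [ 0.4627 -0.0325  0.035 ]
bottle_mid 0.7 [217.  232.8] [0.5105 0.1697 0.032 ]
petri_mid 0.84 [261.1 273.2] [0.4104 0.063  0.007 ]
timer_mid 0.56 [397.8 178.3] [ 0.6475 -0.2826  0.01  ]
timer_mid 0.21 [220.3 232.1] [0.5129 0.1677 0.01  ]
scene 48.1614595848054 0.03983606410034453 [ 0.60923257 -0.02814949  0.        ]
loader 0.61 [294.8 220.6] [ 0.5292 -0.0614  0.    ]
lane_stop 0.95 [266.7 172.9] [0.5406 0.0945 0.027 ]
rail_near 0.71 [271.5 221.5] [ 0.4834 -0.0474  0.008 ]
tip_box_mid 0.6 [330.8 243. ] [ 0.5319 -0.2     0.044 ]
keeper_pivot 0.82 [259.6 210.9] [ 0.4655 -0.0353  0.035 ]
keeper_pivot 0.52 [325.8 240.9] [ 0.5322 -0.1819  0.035 ]
keeper_stud 
[... 210 characters left out ...]
e': 1.1, 'joint_positions': array([-1.45104658e+00,  8.71888697e-02,  1.37072156e+00, -4.87016317e-05,
        1.68356442e+00, -1.03068249e-01]), 'qvel': array([1.38668891e-05, 2.41622263e-04, 3.97225183e-04, 3.12304407e-04,
       1.68739023e-03, 3.72788849e-04]), 'joint_torque': array([-9.71171939e-04, -3.40053856e+01, -3.02604961e+01,  7.14917737e-02,
        2.36951181e-02, -1.16445895e-05]), 'tool_pos': array([ 0.12153545, -0.53642857,  0.16990102]), 'ee_rot': array([3.14148046e+00, 6.02550312e-05, 2.22812513e-01]), 'wrist_force': array([ 0.28098097,  0.29219039, -0.91608237]), 'wrist_torque': array([0.01478497, 0.01526506, 0.00028178]), 'finger_force': 0.0, 'width': 0.0940372567368121}
```

Run:
```python
import cv2
a=cv2.imread('pics/top1.png')[140:310,190:430]; cv2.imwrite('pics/t1c.png',cv2.resize(a,None,fx=3.3,fy=3.3,interpolation=cv2.INTER_CUBIC))
a=cv2.imread('pics/scene1.png')[120:320,190:450]; cv2.imwrite('pics/s1c.png',cv2.resize(a,None,fx=3,fy=3,interpolation=cv2.INTER_CUBIC))
```

```text
(no output)
```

View pics/t1c.png

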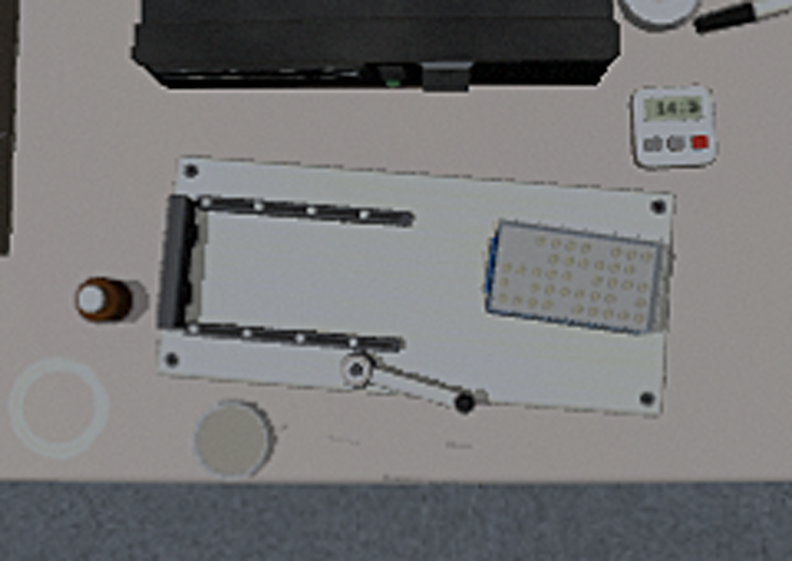

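View pics/s1c.png

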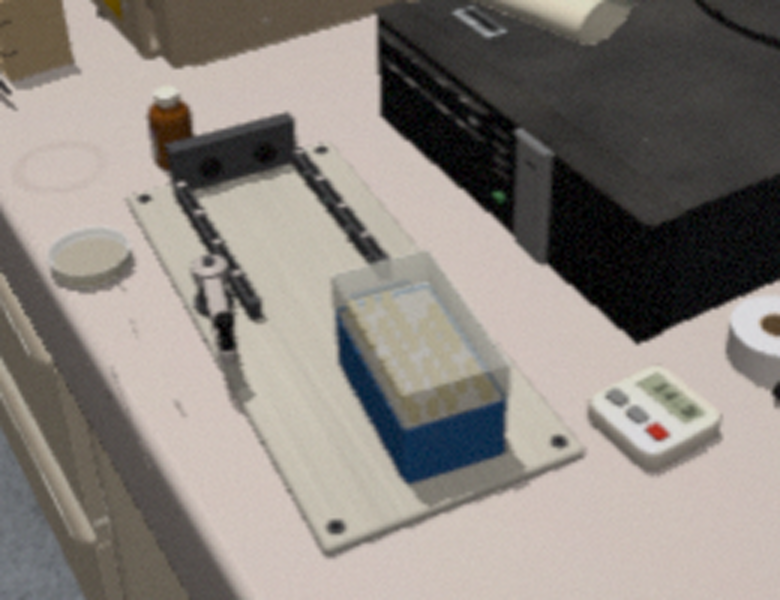

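```bash
cat >> h.py <<'E'
from scipy.optimize import least_squares, minimize
def T(p,P):  # p=(x,y,th); P local mm-> world m
    P=np.atleast_2d(np.array(P,float)); c,s=np.cos(p[2]),np.sin(p[2])
    return np.c_[p[0]+c*P[:,0]-s*P[:,1],p[1]+s*P[:,0]+c*P[:,1],P[:,2]]
def inv(p,W):
    d=np.atleast_2d(W)[:,:2]-p[:2]; c,s=np.cos(p[2]),np.sin(p[2]); return np.c_[c*d[:,0]+s*d[:,1],-s*d[:,0]+c*d[:,1]]
BOX=np.array([[a*.059,b*.033,z] for a in(-1,1) for b in(-1,1) for z in(.008,.08)])
def sil(s,p):
    m=np.zeros((800,1280),np.uint8); h=cv2.convexHull((2*proj(s,T(p,BOX))+.5).astype(np.float32)).round().astype(np.int32)
    cv2.fillConvexPoly(m,h,1); return m>0
def fitbox(views,p0):
    ms=[(s,cv2.resize(m.astype(np.uint8),(1280,800),interpolation=cv2.INTER_NEAREST)>0) for s,m in views]
    def c(p):
        r=0
        for s,m in ms: q=sil(s,p); r+=1-(q&m).sum()/(q|m).sum()
        return r
    best=None
    for k in range(2):
      q0=p0 if best is None else best.x
      b=minimize(c,q0,method='Nelder-Mead',options=dict(initial_simplex=np.array(q0)+np.array([[0,0,0],[.015,0,0],[0,.015,0],[0,0,.15]]),xatol=1e-4,fatol=1e-5)); best=b
    return best.x,best.fun
E
python3 - <<'E'
from h import *
V={}
for c in('top','scene'):
    s=snap(c); r=masks_of(c,'tip_box_mid'); V[c]=(s,r[0]['mask']); print(c,[(round(a['score'],2),a['extent']) for a in r])
c4=np.array([(180,157),(675,195),(660,413),(157,375)])/3.3+[190,140]-.35
L4=np.array([[.17,-.085,.008],[-.215,-.085,.008],[-.215,.085,.008],[.17,.085,.008]])
s4=np.array([(330,153.5),(584,451),(327,550),(126,196)])/3+[190,120]-.33 
pts=[('top',c4,L4),('scene',s4[1:],L4[1:])]
ext=dict(lane_stop=([.145,0,.027],[247.4,221.8],[266.7,172.9]),piv=([.015,.068,.035],[298.5,252.4],[259.6,210.9]))
for k,(l,a,b) in ext.items(): pts+= [('top',np.array([a]),np.array([l])),('scene',np.array([b]),np.array([l]))]
f=lambda p:np.concatenate([(proj(V[c][0],T(p,l))-a).ravel() for c,a,l in pts])
r=least_squares(f,[.53,-.05,1.57],loss='soft_l1'); print('loader',r.x,r.fun.round(1))
pl=r.x
for vs in(['top'],['scene'],['top','scene']):
    x,e=fitbox([V[v] for v in vs],[.532,-.195,pl[2]]); print(vs,x,e,'in loader',inv(pl,x[:2]),np.degrees(x[2]-pl[2]))
for n,px in(('stud',(465/3.3+190,402/3.3+140)),):
    w=ray(V['top'][0],px,.064); q=inv(pl,w); print(n,w,q, 'keeper',np.arctan2(q[0,1]-.068,q[0,0]-.015)-np.radians(150), np.hypot(*(q[0]-[.015,.068])))
np.save('pl.npy',pl)
E
```

```text
top [(0.8, [337.4, 208.2, 391.7, 242.8]), (0.27, [246.8, 199.5, 312.0, 210.3]), (0.2, [382.0, 167.3, 405.6, 188.5])]
scene [(0.56, [298.7, 202.1, 359.7, 280.0])]
loader [ 0.53043979 -0.05281091  1.49469826] [-0.4 -0.2  0.5 -1.3  1.6  0.5  0.3  0.4  0.2 -1.7 -1.3 -0.2 -2.3 -0.4
  1.4 -1.5  0.8  0.4  0.1 -0.5 -1.3 -0.4]
['top'] [ 0.53034581 -0.1880977   1.41074307] 0.04277566539923949 in loader [[-0.1349024  -0.01019142]] -4.810277762561923
['scene'] [ 0.53246563 -0.19145541  1.40669534] 0.02948671277757553 in loader [[-0.13808924 -0.01256037]] -5.042195989781016
['top', 'scene'] [ 0.53210382 -0.18862366  1.41729887] 0.09808493649528405 in loader [[-0.13529319 -0.01198432]] -4.434658185871934
stud [ 0.44136913 -0.11018806  0.064     ] [[-0.06398266  0.08445081]] keeper 0.3182507864418542 0.08067768819658652
```

Request:
{"api": "apply_moves", "payload": {
  "commands": [
    [0,0,-0.1,0.04,0.03,0,60],
    [0,0,-0.1,0.08,0.06,0,60],
    [0,0,-0.1,0.11,0.08,0,60],
    [0,0,-0.1,0.14,0.1,0,60],
    [0,0,-0.1,0.16,0.114,0,60]
  ]
}}

```text
time: 1.8
tool_pos: [0.2833, -0.421, 0.1701]
ee_rot: [3.141, -0.001, 0.125]
wrist_force: [-0.5, -0.2, -0.4]
width: 0.0586
finger_force: 0.0
```

Request:
{"api": "apply_moves", "payload": {
  "commands": [
    [0,0,-0.1,0.04,0.03,0,60],
    [0,0,-0.1,0.08,0.06,0,60],
    [0,0,-0.1,0.11,0.08,0,60],
    [0,0,-0.1,0.14,0.1,0,60],
    [0,0,-0.1,0.16,0.114,0,60]
  ]
}}

```text
time: 2.3
tool_pos: [0.4433, -0.3067, 0.1699]
ee_rot: [-3.141, -0.0, 0.025]
wrist_force: [-0.6, -1.1, 0.1]
width: 0.0564
finger_force: 0.0
```

Request:
{"api": "apply_moves", "payload": {
  "commands": [
    [0,0,-0.1,0.04,0.03,0,60],
    [0,0,-0.1,0.08,0.06,0,60],
    [0,0,-0.1,0.11,0.08,0,60],
    [0,0,-0.1,0.14,0.1,0,60],
    [0,0,-0.1,0.16,0.114,0,60]
  ]
}}

```text
time: 2.8
tool_pos: [0.6033, -0.1926, 0.1695]
ee_rot: [-3.141, 0.0, -0.075]
wrist_force: [-0.9, -0.8, -0.6]
width: 0.0564
finger_force: 0.0
```

Request:
{"api": "apply_moves", "payload": {
  "commands": [
    [0,0,0,0,0,-0.04,60],
    [0,0,0,0,0,-0.08,60],
    [0,0,0,0,0,-0.11,60],
    [0,0,0,0,0,-0.13,60],
    [0,0,0,0,0,-0.135,60]
  ]
}}

```text
time: 3.3
tool_pos: [0.5992, -0.1934, 0.031]
ee_rot: [-3.14, 0.007, -0.077]
wrist_force: [-0.3, -0.4, 0.6]
width: 0.0564
finger_force: 0.0
```

Request:
{"api": "apply_moves", "payload": {
  "commands": [
    [0,0,0,-0.006,0.0005,0,60],
    [0,0,0,-0.011,0.001,0,60],
    [0,0,0,-0.015,0.001,0,60],
    [0,0,0,-0.018,0.0015,0,60],
    [0,0,0,-0.021,0.0015,0,60]
  ]
}}

```text
time: 3.8
tool_pos: [0.5807, -0.1932, 0.0361]
ee_rot: [3.141, -0.002, -0.077]
wrist_force: [-0.3, -0.1, 0.3]
width: 0.0567
finger_force: 0.0
```

```bash
cat > m.py <<'E'
from h import *
import sys
pl=np.load('pl.npy'); V=[]
o=get_obs(); print('tcp lane',inv(pl,o['tool_pos']).round(4),o['tool_pos'].round(4),'yaw-th',o['ee_rot'][2]-pl[2],o['wrist_force'].round(2))
for c in sys.argv[2:]:
    s=snap(c,sys.argv[1]+c+'.png'); r=masks_of(c,'tip_box_mid')
    if not r: print('none');continue
    V.append((s,r[0]['mask'])); p0=ray(s,np.argwhere(r[0]['mask']).mean(0)[::-1],.044)
    x,e=fitbox(V[-1:],[p0[0],p0[1],pl[2]]); print(c,r[0]['score'],inv(pl,x[:2]).round(4),np.degrees(x[2]-pl[2]).round(2),e)
E
python3 m.py a top scene
```

```text
tcp lane [[-0.1361 -0.0608]] [ 0.5807 -0.1932  0.0361] yaw-th -1.571960907826295 [-0.31 -0.07  0.34]
top 0.58 [[-0.1373 -0.0085]] -1.19 0.15652314664940115
scene 0.82 [[-0.1376 -0.0125]] -5.31 0.03695491500369552
```

Request:
{"api": "apply_moves", "payload": {
  "commands": [
    [0,0,0,-0.0025,0.0,0,60],
    [0,0,0,-0.005,0.0005,0,60],
    [0,0,0,-0.0075,0.0005,0,60],
    [0,0,0,-0.01,0.001,0,60],
    [0,0,0,-0.0125,0.001,0,60]
  ]
}}

```text
time: 4.5
tool_pos: [0.5679, -0.1918, 0.0349]
ee_rot: [-3.142, -0.0, -0.077]
wrist_force: [1.3, 0.4, -0.2]
width: 0.0566
finger_force: 0.3
```

```bash
python3 m.py b scene
```

```text
tcp lane [[-0.1357 -0.0479]] [ 0.5679 -0.1918  0.0349] yaw-th -1.5718035304054765 [ 1.3   0.42 -0.19]
scene 0.75 [[-0.1397 -0.0057]] 0.15 0.030125994228197395
```

Request:
{"api": "apply_moves", "payload": {
  "commands": [
    [0,0,0,-0.002,0.0,0,60],
    [0,0,0,-0.004,0.0005,0,60],
    [0,0,0,-0.0055,0.0005,0,60],
    [0,0,0,-0.006,0.0005,0,60],
    [0,0,0,-0.0065,0.0005,0,60]
  ]
}}

```text
time: 5.1
tool_pos: [0.5616, -0.1915, 0.035]
ee_rot: [3.141, -0.0, -0.077]
wrist_force: [0.6, 0.1, 0.1]
width: 0.0561
finger_force: 0.5
```

Request:
{"api": "apply_moves", "payload": {
  "commands": [
    [0,0,0,0.005,0,0,60],
    [0,0,0,0.012,-0.001,0,60],
    [0,0,0,0.024,-0.002,0.0,60],
    [0,0,0,0.03,-0.002,0.04,60],
    [0,0,0,0.03,-0.002,0.09,60]
  ]
}}

```text
time: 5.6
tool_pos: [0.5902, -0.1924, 0.1216]
ee_rot: [-3.139, 0.008, -0.077]
wrist_force: [0.8, -1.2, -0.4]
width: 0.0562
finger_force: 0.0
```

Request:
{"api": "apply_moves", "payload": {
  "commands": [
    [0,0,0.14,0,-0.03,0.05,60],
    [0,0,0.28,-0.02,-0.06,0.05,60],
    [0,0,0.42,-0.04,-0.09,0.05,60],
    [0,0,0.56,-0.06,-0.1,0.05,60],
    [0,0,0.7,-0.07,-0.11,0.05,60]
  ]
}}

```text
time: 6.1
tool_pos: [0.5205, -0.3047, 0.175]
ee_rot: [-3.141, 0.0, 0.627]
wrist_force: [-0.3, 0.3, 0.7]
width: 0.0565
finger_force: 0.0
```

```bash
python3 m.py c scene top
```

```text
tcp lane [[-0.2519 -0.0092]] [ 0.5205 -0.3047  0.175 ] yaw-th -0.8677924655929639 [-0.34  0.32  0.66]
scene 0.61 [[-1.396e-01 -1.000e-04]] -0.62 0.03535533537671964
top 0.95 [[-0.1365  0.0012]] -0.09 0.0357142857142857
```

Request:
{"api": "apply_moves", "payload": {
  "commands": [
    [0,0,0.14,0,0,0,35],
    [0,0,0.28,0,0,0,35],
    [0,0,0.42,0,0,0,35],
    [0,0,0.56,-0.004,0,0,35],
    [0,0,0.7,-0.008,0.004,0,35]
  ]
}}

```text
time: 6.8
tool_pos: [0.5145, -0.2986, 0.1745]
ee_rot: [-3.141, -0.0, 1.328]
wrist_force: [-1.0, -0.6, -0.9]
width: 0.0328
finger_force: 0.0
```

Request:
{"api": "apply_moves", "payload": {
  "commands": [
    [0,0,0.14,0,0,-0.03,35],
    [0,0,0.168,0,0.005,-0.07,35],
    [0,0,0.168,0,0.01,-0.11,35],
    [0,0,0.168,0,0.012,-0.133,35],
    [0,0,0.168,0,0.0136,-0.14,35]
  ]
}}

```text
time: 7.3
tool_pos: [0.5122, -0.283, 0.0307]
ee_rot: [-3.136, -0.004, 1.491]
wrist_force: [-1.0, -0.2, -0.4]
width: 0.033
finger_force: 0.0
```

```bash
python3 m.py d scene
```

```text
tcp lane [[-0.231   0.0007]] [ 0.5122 -0.283   0.0307] yaw-th -0.00411021606716333 [-0.95 -0.19 -0.41]
scene 0.74 [[-0.1399  0.0008]] 0.18 0.5619992910315491
```

Request:
{"api": "apply_moves", "payload": {
  "commands": [
    [0,0,0,0.0005,0.005,0.001,35],
    [0,0,0,0.001,0.01,0.001,35],
    [0,0,0,0.001,0.015,0.001,35],
    [0,0,0,0.0015,0.02,0.001,35],
    [0,0,0,0.002,0.025,0.001,35]
  ]
}}

```text
time: 7.9
tool_pos: [0.5158, -0.2606, 0.0365]
ee_rot: [3.141, 0.001, 1.491]
wrist_force: [-0.7, -4.0, 0.1]
width: 0.0331
finger_force: 0.7
```

Request:
{"api": "apply_moves", "payload": {
  "commands": [
    [0,0,0,0.0005,0.006,0,35],
    [0,0,0,0.001,0.012,0,35],
    [0,0,0,0.0015,0.019,0,35],
    [0,0,0,0.002,0.026,0,35],
    [0,0,0,0.0025,0.033,0,35]
  ]
}}

```text
time: 8.4
tool_pos: [0.5181, -0.2273, 0.0359]
ee_rot: [3.141, 0.0, 1.491]
wrist_force: [-0.5, -1.1, 0.9]
width: 0.0325
finger_force: 0.7
```

```bash
python3 m.py e scene top
```

```text
tcp lane [[-0.1749 -0.0009]] [ 0.5181 -0.2273  0.0359] yaw-th -0.0038385216584446713 [-0.51 -1.06  0.9 ]
scene 0.79 [[-0.1071  0.0005]] -1.23 0.3331543830048317
top 0.56 [[-0.0918  0.0005]] 2.23 0.2049730083428758
```

Run:
```python
from h import *
pl=np.load('pl.npy'); s=snapshot('top')
a=cv2.imread('pics/etop.png')
def P(l): return [tuple(int(v*16) for v in q) for q in proj(s,T(pl,l))]
b=a.copy()
for y in(-.043,.043,-.053,.053):
    p=P([[-.015,y,.024],[.148,y,.024]]); cv2.line(b,p[0],p[1],(0,0,255),1,cv2.LINE_AA,4)
a=np.hstack([a[180:270,230:370],b[180:270,230:370]]); cv2.imwrite('pics/e2.png',cv2.resize(a,None,fx=2.8,fy=2.8,interpolation=cv2.INTER_CUBIC))
```

```text
(no output)
```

View pics/e2.png

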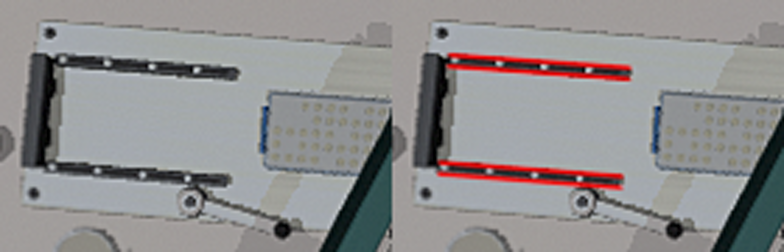

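Request:
{"api": "apply_moves", "payload": {
  "commands": [
    [0,0,0,0.0006,0.008,0,35],
    [0,0,0,0.0012,0.016,0,35],
    [0,0,0,0.0018,0.024,0,35],
    [0,0,0,0.0025,0.032,0,35],
    [0,0,0,0.003,0.04,0,35]
  ]
}}

```text
time: 9.15
tool_pos: [0.5211, -0.187, 0.0359]
ee_rot: [3.142, -0.0, 1.491]
wrist_force: [0.6, 0.0, -0.3]
width: 0.0327
finger_force: 0.3
```

Request:
{"api": "apply_moves", "payload": {
  "commands": [
    [0,0,0,0.0006,0.008,0,35],
    [0,0,0,0.0012,0.016,0,35],
    [0,0,0,0.0018,0.024,0,35],
    [0,0,0,0.0025,0.032,0,35],
    [0,0,0,0.003,0.04,0,35]
  ]
}}

```text
time: 9.65
tool_pos: [0.5241, -0.1471, 0.0359]
ee_rot: [3.142, -0.0, 1.491]
wrist_force: [-0.4, 0.1, -0.1]
width: 0.033
finger_force: 0.3
```

```bash
python3 m.py f scene top
python3 - <<'E'
import cv2
a=cv2.imread('pics/ftop.png')[180:270,230:370]; cv2.imwrite('pics/f2.png',cv2.resize(a,None,fx=5,fy=5,interpolation=cv2.INTER_CUBIC))
E
```

```text
tcp lane [[-0.0945 -0.0008]] [ 0.5241 -0.1471  0.0359] yaw-th -0.003861793078886011 [-0.36  0.15 -0.09]
scene 0.91 [[-0.0269  0.    ]] -1.58 0.2723643621847215
top 0.76 [[-0.0008  0.0015]] -1.26 0.5592305096186297
```

View pics/f2.png

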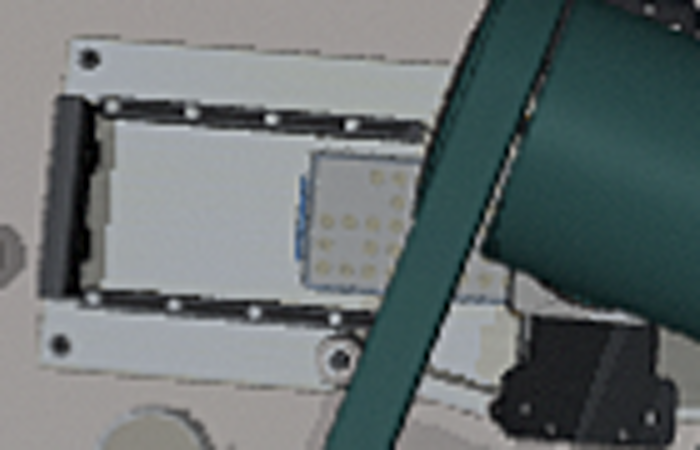

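Request:
{"api": "apply_moves", "payload": {
  "commands": [
    [0,0,0,0.0006,0.008,0,35],
    [0,0,0,0.0012,0.016,0,35],
    [0,0,0,0.0018,0.024,0,35],
    [0,0,0,0.0025,0.032,0,35],
    [0,0,0,0.003,0.04,0,35]
  ]
}}

```text
time: 10.35
tool_pos: [0.5272, -0.1071, 0.036]
ee_rot: [3.141, 0.0, 1.491]
wrist_force: [-0.1, -1.5, 0.6]
width: 0.0325
finger_force: 0.5
```

Request:
{"api": "apply_moves", "payload": {
  "commands": [
    [0,0,0,0.0006,0.008,0,35],
    [0,0,0,0.0012,0.016,0,35],
    [0,0,0,0.0018,0.024,0,35],
    [0,0,0,0.0025,0.032,0,35],
    [0,0,0,0.003,0.04,0,35]
  ]
}}

```text
time: 10.85
tool_pos: [0.5302, -0.0672, 0.036]
ee_rot: [3.141, 0.0, 1.491]
wrist_force: [0.2, -1.5, 1.1]
width: 0.0326
finger_force: 0.7
```

Request:
{"api": "apply_moves", "payload": {
  "commands": [
    [0,0,0,0.0003,0.004,0,35],
    [0,0,0,0.0006,0.008,0,35],
    [0,0,0,0.001,0.012,0,35],
    [0,0,0,0.0012,0.016,0,35],
    [0,0,0,0.0015,0.02,0,35]
  ]
}}

```text
time: 11.35
tool_pos: [0.5316, -0.0476, 0.0359]
ee_rot: [3.141, 0.0, 1.491]
wrist_force: [0.2, -1.6, 0.9]
width: 0.0332
finger_force: 0.7
```

```bash
python3 m.py g scene
```

```text
tcp lane [[ 0.0052 -0.0007]] [ 0.5316 -0.0476  0.0359] yaw-th -0.004124276977593544 [ 0.23 -1.6   0.87]
scene 0.61 [[0.0739 0.0012]] -3.17 0.23442367601246106
```

Request:
{"api": "apply_moves", "payload": {
  "commands": [
    [0,0,0,0.0001,0.002,0,35],
    [0,0,0,0.0003,0.004,0,35],
    [0,0,0,0.0004,0.006,0,35],
    [0,0,0,0.0006,0.008,0,35],
    [0,0,0,0.0007,0.0095,0,35]
  ]
}}

```text
time: 11.95
tool_pos: [0.5321, -0.0381, 0.0357]
ee_rot: [-3.141, -0.0, 1.491]
wrist_force: [-0.1, -0.7, -0.8]
width: 0.0332
finger_force: 0.3
```

Request:
{"api": "apply_moves", "payload": {
  "commands": [
    [0,0,0,0.0,0.0005,0,35],
    [0,0,0,0.0001,0.001,0,35],
    [0,0,0,0.0001,0.0015,0,35],
    [0,0,0,0.0002,0.002,0,35],
    [0,0,0,0.0002,0.0025,0,35]
  ]
}}

```text
time: 12.45
tool_pos: [0.5324, -0.0361, 0.0359]
ee_rot: [3.142, 0.0, 1.491]
wrist_force: [-1.3, -1.1, -0.2]
width: 0.033
finger_force: 0.8
```

Request:
{"api": "apply_moves", "payload": {
  "commands": [
    [0,0,0,0.0,0.0005,0,35],
    [0,0,0,0.0001,0.001,0,35],
    [0,0,0,0.0001,0.0015,0,35],
    [0,0,0,0.0002,0.002,0,35],
    [0,0,0,0.0002,0.002,0,35]
  ]
}}

```text
time: 12.95
tool_pos: [0.5324, -0.0359, 0.0363]
ee_rot: [-3.142, 0.004, 1.49]
wrist_force: [-0.9, -7.2, 1.9]
width: 0.0328
finger_force: 3.3
```

```bash
python3 m.py i scene
```

```text
tcp lane [[ 0.017  -0.0007]] [ 0.5324 -0.0359  0.0363] yaw-th -0.004444356462627974 [-0.86 -7.22  1.94]
scene 0.72 [[0.0857 0.0018]] -1.82 0.22252070740989482
```

Request:
{"api": "apply_moves", "payload": {
  "commands": [
    [0,0,0,-0.0005,-0.006,0,35],
    [0,0,0,-0.0015,-0.02,0,35],
    [0,0,0,-0.003,-0.04,0,35],
    [0,0,0,-0.003,-0.04,0.04,35],
    [0,0,0,-0.003,-0.04,0.08,35]
  ]
}}

```text
time: 13.55
tool_pos: [0.5282, -0.0742, 0.1149]
ee_rot: [-3.137, -0.002, 1.49]
wrist_force: [0.6, 0.2, 0.9]
width: 0.0331
finger_force: 0.0
```

Request:
{"api": "apply_moves", "payload": {
  "commands": [
    [0,0,-0.14,0,0,0.04,0],
    [0,0,-0.28,-0.03,0,0.04,0],
    [0,0,-0.42,-0.06,0,0.04,0],
    [0,0,-0.56,-0.09,-0.01,0.04,0],
    [0,0,-0.7,-0.117,-0.024,0.04,0]
  ]
}}

```text
time: 14.05
tool_pos: [0.4116, -0.0976, 0.156]
ee_rot: [3.142, -0.001, 0.786]
wrist_force: [0.3, -0.3, 1.5]
width: 0.0004
finger_force: 0.0
```

Request:
{"api": "apply_moves", "payload": {
  "commands": [
    [0,0,-0.14,0,0,0,0],
    [0,0,-0.28,0,0,0,0],
    [0,0,-0.42,0,0,0,0],
    [0,0,-0.56,0,0,0,0],
    [0,0,-0.7,0,0,0,0]
  ]
}}

```text
time: 14.55
tool_pos: [0.4127, -0.0979, 0.1559]
ee_rot: [-3.141, -0.001, 0.085]
wrist_force: [-0.5, -0.9, -0.1]
width: 0.0004
finger_force: 0.0
```

Request:
{"api": "apply_moves", "payload": {
  "commands": [
    [0,0,-0.14,0,0,0,0],
    [0,0,-0.28,0,0,0,0],
    [0,0,-0.37,0,0,0,0],
    [0,0,-0.37,0,0,0,0],
    [0,0,-0.37,0,0,0,0]
  ]
}}

```text
time: 15.05
tool_pos: [0.4126, -0.0979, 0.1559]
ee_rot: [-3.141, -0.0, -0.277]
wrist_force: [-1.2, -0.2, -0.1]
width: 0.0007
finger_force: 0.0
```

```bash
python3 m.py j scene top
python3 - <<'E'
from h import *
pl=np.load('pl.npy')
for c in('top','scene'):
    s=snap(c)
    for r in place_of(c,'keeper_stud')[:2]:
        w=ray(s,r['pixel'],.048); q=inv(pl,w)[0]-[.015,.068]; print(c,r['score'],r['pixel'],w,np.arctan2(q[1],q[0])-np.radians(150),np.hypot(*q))
a=cv2.imread('pics/jtop.png')[180:270,230:370]; cv2.imwrite('pics/j2.png',cv2.resize(a,None,fx=5,fy=5,interpolation=cv2.INTER_CUBIC))
E
```

```text
tcp lane [[-0.0539  0.114 ]] [ 0.4126 -0.0979  0.1559] yaw-th -1.7721782508019814 [-1.15 -0.18 -0.05]
scene 0.89 [[0.0851 0.0004]] -1.23 0.02895796064400713
top 0.57 [[0.0881 0.0013]] -0.35 0.03904142199650851
top 0.78 [328.7, 261.1] [ 0.44227522 -0.10527871  0.048     ] 0.3117377942695496 0.0757114403945059
scene 0.75 [265.2, 234.0] [ 0.44035587 -0.11933521  0.048     ] 0.3357114404180934 0.08976005810317998
```

View pics/j2.png

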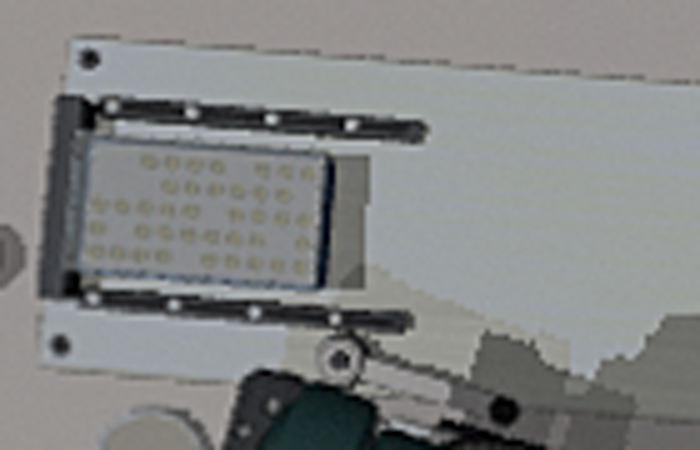

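Run:
```python
from h import *
pl=np.load('pl.npy')
def w(k,d,r=.082):
    a=np.radians(150)+k; return T(pl,[.015+r*np.cos(a)+d*np.sin(a),.068+r*np.sin(a)-d*np.cos(a),0])[0,:2]
ref=w(.32,.03); print('ref',ref)
ks=np.r_[[.32]*3,np.linspace(.32,2.10,21)[1:],2.10,2.1]; ds=np.r_[.025,.019,.014,[.014]*20,.0125,.011]
p=ref;y=.32
for i,(k,d) in enumerate(zip(ks,ds)):
    q=w(k,d); print(i,round(k-y,3),(q-p).round(4))
    if i%5==4: p=q;y=k;print()
```

```text
ref [ 0.41230551 -0.10321613]
0 0.0 [ 0.0048 -0.0014]
1 0.0 [ 0.0106 -0.003 ]
2 0.0 [ 0.0154 -0.0044]
3 0.089 [ 0.0222 -0.0073]
4 0.178 [ 0.0292 -0.0096]

5 0.089 [ 0.0072 -0.0017]
6 0.178 [ 0.0145 -0.0027]
7 0.267 [ 0.0219 -0.003 ]
8 0.356 [ 0.0293 -0.0027]
9 0.445 [ 0.0367 -0.0018]

10 0.089 [0.0072 0.0016]
11 0.178 [0.0143 0.0038]
12 0.267 [0.0211 0.0067]
13 0.356 [0.0276 0.0102]
14 0.445 [0.0339 0.0142]

15 0.089 [0.0058 0.0046]
16 0.178 [0.0112 0.0096]
17 0.267 [0.0162 0.0151]
18 0.356 [0.0206 0.0211]
19 0.445 [0.0245 0.0274]

20 0.089 [0.0033 0.0066]
21 0.178 [0.006  0.0135]
22 0.267 [0.0081 0.0206]
23 0.267 [0.0082 0.0221]
24 0.267 [0.0083 0.0236]
```

Request:
{"api": "apply_moves", "payload": {
  "commands": [
    [0,0,0,0,-0.003,-0.03,0],
    [0,0,0,0,-0.003,-0.06,0],
    [0,0,0,0,-0.004,-0.09,0],
    [0,0,0,0,-0.004,-0.105,0],
    [0,0,0,0,-0.004,-0.109,0]
  ]
}}

```text
time: 15.95
tool_pos: [0.4108, -0.1011, 0.0446]
ee_rot: [-3.141, 0.005, -0.279]
wrist_force: [0.4, 0.0, -0.3]
width: 0.0005
finger_force: 0.0
```

Request:
{"api": "apply_moves", "payload": {
  "commands": [
    [0,0,0,0.005,-0.002,0.001,0],
    [0,0,0,0.0105,-0.004,0.001,0],
    [0,0,0,0.0155,-0.0055,0.001,0],
    [0,0,0.09,0.022,-0.0085,0.001,0],
    [0,0,0.18,0.029,-0.011,0.001,0]
  ]
}}

```text
time: 16.45
tool_pos: [0.4431, -0.1134, 0.0491]
ee_rot: [3.141, -0.002, -0.096]
wrist_force: [-0.3, -0.1, 1.1]
width: 0.0006
finger_force: 0.0
```

Request:
{"api": "apply_moves", "payload": {
  "commands": [
    [0,0,0.09,0.007,-0.0017,0,0],
    [0,0,0.18,0.0145,-0.0027,0,0],
    [0,0,0.27,0.022,-0.003,0,0],
    [0,0,0.36,0.0293,-0.0027,0,0],
    [0,0,0.445,0.0367,-0.0018,0,0]
  ]
}}

```text
time: 16.95
tool_pos: [0.4799, -0.1151, 0.049]
ee_rot: [3.14, -0.002, 0.349]
wrist_force: [-0.3, -0.1, -0.5]
width: 0.0007
finger_force: 0.0
```

```bash
python3 m.py k scene
python3 - <<'E'
import cv2
a=cv2.imread('pics/kscene.png')[130:290,200:400]; cv2.imwrite('pics/k2.png',cv2.resize(a,None,fx=3.5,fy=3.5,interpolation=cv2.INTER_CUBIC))
E
```

```text
tcp lane [[-0.0659  0.0457]] [ 0.4799 -0.1151  0.049 ] yaw-th -1.145370068862511 [-0.32 -0.05 -0.51]
scene 0.62 [[0.0786 0.0031]] -3.04 0.6638240574506284
```

View pics/k2.png

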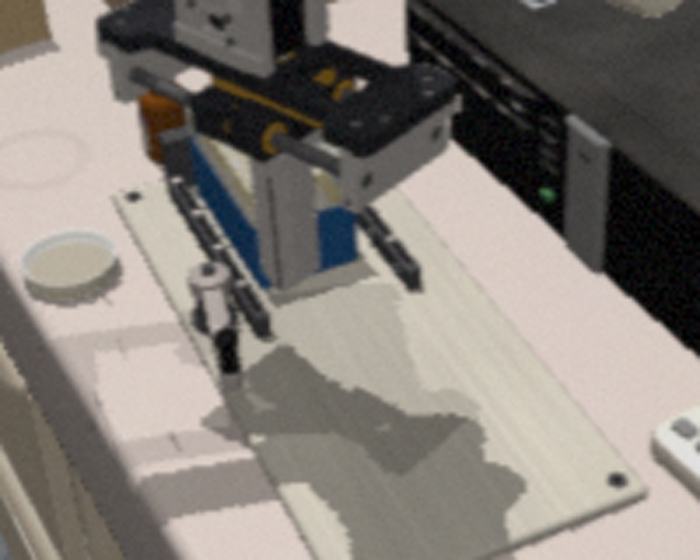

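Run:
```python
from h import *
pl=np.load('pl.npy'); s=snapshot('scene'); o=get_obs()
print('tcp px',proj(s,o['tool_pos']), 'seen tip at z.049',ray(s,(281,211),.049), inv(pl,ray(s,(281,211),.049)))
for q in ([-.0642,.0845,.048],[-.0642,.0845,.064],[.015,.068,.044]): print(proj(s,T(pl,q)))
print('stud seen',200+228/3.5,130+350/3.5,'top',200+228/3.5,130+333/3.5)
for px,z in(((265.1,230),.052),((259.6,207.5),.044)): w=ray(s,px,z); print(w,inv(pl,w))
for r in place_of('scene','keeper_stud'):print(r)
a=snap('top','l.png')
a=cv2.imread('pics/l.png')[180:290,230:390]; cv2.imwrite('pics/l2.png',cv2.resize(a,None,fx=4.5,fy=4.5,interpolation=cv2.INTER_CUBIC))
```

```text
tcp px [[283.13826526 225.0830679 ]] seen tip at z.049 [ 0.49474285 -0.0749405   0.049     ] [[-0.02477939  0.03391124]]
[[263.63497243 231.1008828 ]]
[[262.78576061 224.46567438]]
[[257.82898831 206.96141932]]
stud seen 265.1428571428571 230.0 top 265.1428571428571 225.14285714285714
[ 0.44328471 -0.11344677  0.052     ] [[-0.0670863   0.08229303]]
[ 0.46605696 -0.03618513  0.044     ] [[0.01168298 0.06546047]]
{'pixel': [265.0, 233.3], 'score': 0.53}
```

View pics/l2.png

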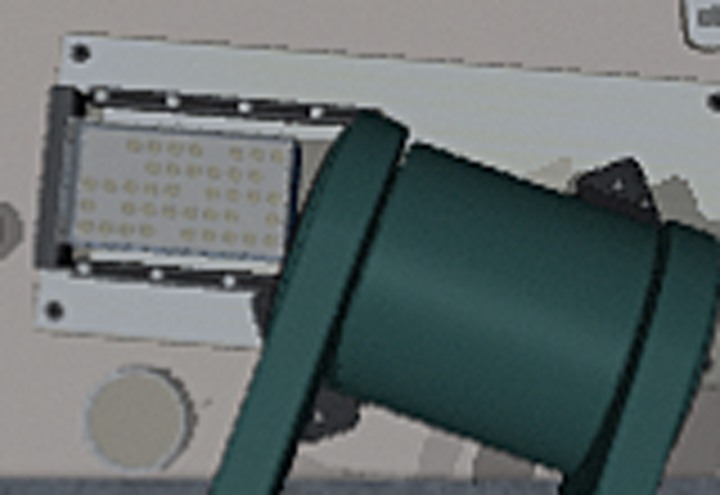

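Run:
```python
from h import *
s=snap('wrist','w1.png'); o=get_obs(); print('tcp',o['tool_pos'],o['joint_positions'],proj(s,o['tool_pos']))
pl=np.load('pl.npy'); print('stud bot/top',proj(s,T(pl,[[-.065,.0845,.04],[-.065,.0845,.064],[.015,.068,.044]])))
t=snapshot('top'); print('top view tcp & 15cm up',proj(t,[o['tool_pos'],o['tool_pos']+[0,0,.12]]))
R,_=cv2.Rodrigues(np.array(s['rvec'],float)); print('cam',-R.T@np.ravel(s['tvec']))
```

```text
tcp [ 0.47835763 -0.1147487   0.04820541] [-3.50607386e-01  1.52219698e-02  1.69068980e+00 -1.75578788e-04
  1.43528066e+00  8.75646429e-01] [[315.49131443 235.91037192]]
stud bot/top [[292.7101583  277.52168284]
 [290.40364517 294.76140141]
 [189.50701128 213.45794437]]
top view tcp & 15cm up [[332.56938088 245.83933453]
 [334.04971658 246.24258023]]
cam [ 0.5503297 -0.0882852  0.2621448]
```

View pics/w1.png

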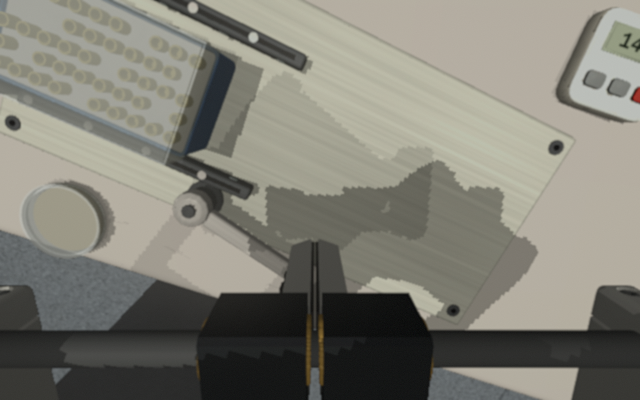

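Run:
```python
import cv2
a=cv2.imread('pics/kscene.png')[170:245,245:325]; a=cv2.resize(a,None,fx=7,fy=7,interpolation=cv2.INTER_CUBIC)
cv2.circle(a,(int((283-245)*7),int((225-170)*7)),5,(0,0,255),1); cv2.imwrite('pics/k3.png',a)
```

View pics/k3.png

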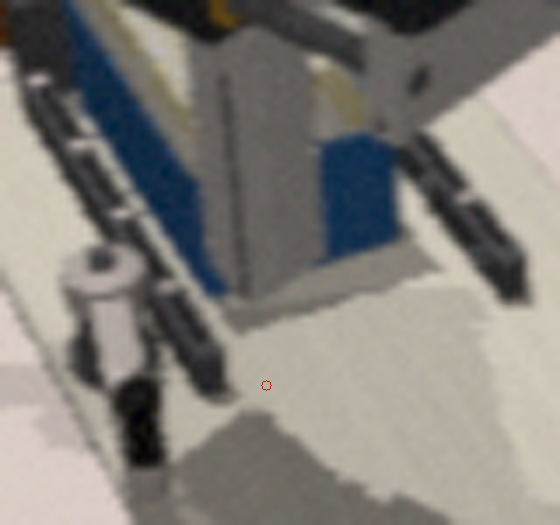

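Run:
```python
from h import *
o=get_obs(); p=o['tool_pos']; a=snapshot('scene'); w=snapshot('wrist')
f=lambda x: np.r_[proj(a,x)[0]-[280,212.6],proj(w,x)[0]-[315,241]]
r=least_squares(f,p); print(p,r.x,r.fun)
for z in(0,.03,.06): print(z,proj(a,p+[0,0,z]),proj(w,p+[0,0,z]))
```

```text
[ 0.47827279 -0.1147169   0.04812799] [ 0.48304802 -0.11197502  0.07351637] [ 3.25419544  0.63976695 -0.81144297  0.63966129]
0 [[282.59831707 225.43754536]] [[315.72593903 235.63375939]]
0.03 [[281.41649772 212.93599802]] [[315.88035404 253.5102918 ]]
0.06 [[280.18033602 199.88963247]] [[316.08799272 277.54445347]]
```

Request:
{"api": "apply_moves", "payload": {
  "commands": [
    [0,0,-0.1,0,0,0.03,0],
    [0,0,-0.23,-0.01,0,0.04,0],
    [0,0,-0.36,-0.03,0.005,0.04,0],
    [0,0,-0.49,-0.05,0.01,0.04,0],
    [0,0,-0.625,-0.0657,0.0128,0.04,0]
  ]
}}

```text
time: 17.9
tool_pos: [0.4116, -0.1015, 0.088]
ee_rot: [3.141, -0.0, -0.285]
wrist_force: [0.6, -0.6, -1.2]
width: 0.0009
finger_force: 0.0
```

Request:
{"api": "apply_moves", "payload": {
  "commands": [
    [0,0,0,-0.003,0,-0.02,0],
    [0,0,0,-0.003,0,-0.04,0],
    [0,0,0,-0.003,0,-0.055,0],
    [0,0,0,-0.003,0,-0.063,0],
    [0,0,0,-0.003,0,-0.066,0]
  ]
}}

```text
time: 18.4
tool_pos: [0.409, -0.1016, 0.0212]
ee_rot: [-3.142, 0.001, -0.28]
wrist_force: [-0.4, -0.4, 0.6]
width: 0.0
finger_force: 0.0
```

Run:
```python
from h import *
a=snap('scene','n.png'); o=get_obs(); p=o['tool_pos'];print(p,o['wrist_force'])
for z in(0,.03): print(proj(a,p+[0,0,z]))
a=cv2.imread('pics/n.png')[170:250,225:315]; cv2.imwrite('pics/n2.png',cv2.resize(a,None,fx=7,fy=7,interpolation=cv2.INTER_CUBIC))
```

```text
[ 0.40919626 -0.10169895  0.02129644] [-0.08147533 -0.69901547 -0.55499558]
[[247.35327268 245.36273604]]
[[245.41613376 233.22775626]]
```

View pics/n2.png

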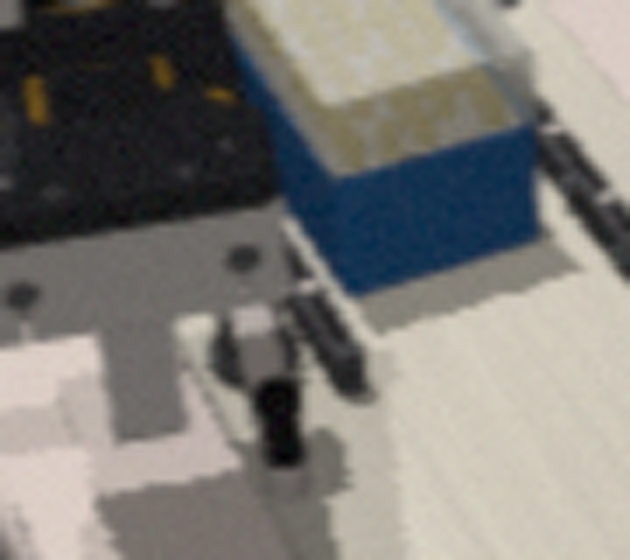

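Request:
{"api": "apply_moves", "payload": {
  "commands": [
    [0,0,0,0.007,-0.003,-0.005,0],
    [0,0,0,0.0135,-0.0045,-0.005,0],
    [0,0,0,0.0185,-0.006,-0.005,0],
    [0,0,0.09,0.025,-0.009,-0.005,0],
    [0,0,0.18,0.032,-0.0115,-0.005,0]
  ]
}}

```text
time: 18.95
tool_pos: [0.4425, -0.1135, 0.0173]
ee_rot: [-3.142, -0.0, -0.096]
wrist_force: [-0.9, 0.5, 0.2]
width: 0.0
finger_force: 0.2
```

Request:
{"api": "apply_moves", "payload": {
  "commands": [
    [0,0,0.09,0.007,-0.0017,0,0],
    [0,0,0.18,0.0145,-0.0027,0,0],
    [0,0,0.27,0.022,-0.003,0,0],
    [0,0,0.36,0.0293,-0.0027,0,0],
    [0,0,0.445,0.0367,-0.0018,0,0]
  ]
}}

```text
time: 19.45
tool_pos: [0.4792, -0.1153, 0.0172]
ee_rot: [3.141, -0.0, 0.349]
wrist_force: [-0.7, 0.8, -0.9]
width: 0.0007
finger_force: 0.2
```

Run:
```python
from h import *
pl=np.load('pl.npy')
snap('scene','p.png');o=get_obs();print(inv(pl,o['tool_pos']),o['tool_pos'],o['wrist_force'])
print([(r['score'],r['pixel']) for r in place_of('scene','keeper_stud')])
a=cv2.imread('pics/p.png')[150:260,225:345]; cv2.imwrite('pics/p2.png',cv2.resize(a,None,fx=5,fy=5,interpolation=cv2.INTER_CUBIC))
```

```text
[[-0.06606226  0.04522748]] [ 0.48032084 -0.11524359  0.01730595] [ 0.6602685   0.70062708 -0.25873932]
[]
```

View pics/p2.png

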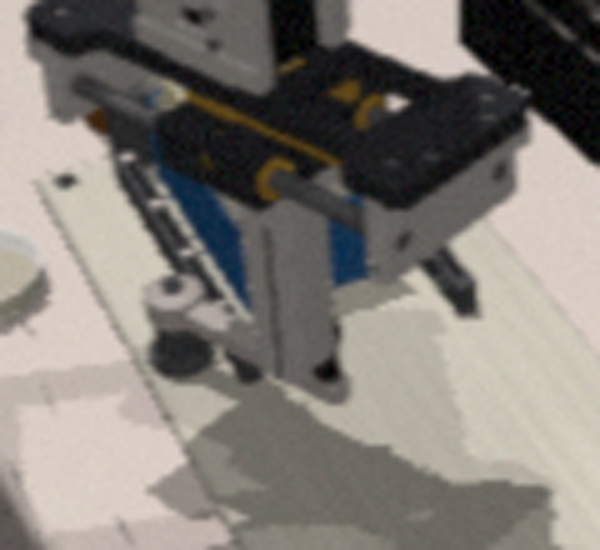

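Request:
{"api": "apply_moves", "payload": {
  "commands": [
    [0,0,0.09,0.0072,0.0016,0,0],
    [0,0,0.18,0.0143,0.0038,0,0],
    [0,0,0.27,0.0211,0.0067,0,0],
    [0,0,0.36,0.0276,0.0102,0,0],
    [0,0,0.445,0.0339,0.0142,0,0]
  ]
}}

```text
time: 20.05
tool_pos: [0.5126, -0.1012, 0.0171]
ee_rot: [3.141, 0.0, 0.792]
wrist_force: [-0.3, -0.1, 0.7]
width: 0.0005
finger_force: 0.2
```

Request:
{"api": "apply_moves", "payload": {
  "commands": [
    [0,0,0.09,0.0058,0.0046,0,0],
    [0,0,0.18,0.0112,0.0096,0,0],
    [0,0,0.27,0.0162,0.0151,0,0],
    [0,0,0.36,0.0206,0.0211,0,0],
    [0,0,0.445,0.0245,0.0274,0,0]
  ]
}}

```text
time: 20.55
tool_pos: [0.5372, -0.0737, 0.0171]
ee_rot: [3.141, 0.0, 1.237]
wrist_force: [0.5, -0.8, 0.4]
width: 0.0004
finger_force: 0.2
```

Request:
{"api": "apply_moves", "payload": {
  "commands": [
    [0,0,0.09,0.0033,0.0066,0,0],
    [0,0,0.18,0.006,0.0135,0,0],
    [0,0,0.22,0.007,0.017,0,0],
    [0,0,0.26,0.008,0.019,0,0],
    [0,0,0.267,0.0081,0.0206,0,0]
  ]
}}

```text
time: 21.05
tool_pos: [0.5449, -0.055, 0.0172]
ee_rot: [3.141, 0.004, 1.501]
wrist_force: [0.3, -6.9, 0.5]
width: 0.0007
finger_force: 3.3
```

Request:
{"api": "apply_moves", "payload": {
  "commands": [
    [0,0,0,0,0.0005,0,0],
    [0,0,0,0,0.0005,0,0],
    [0,0,0,0,0.0005,0,0],
    [0,0,0,0,0.0005,0,0],
    [0,0,0,0,0.0005,0,0]
  ]
}}

```text
time: 21.55
tool_pos: [0.5449, -0.055, 0.0172]
ee_rot: [3.141, 0.004, 1.5]
wrist_force: [-0.0, -5.4, 0.2]
width: 0.0002
finger_force: 2.7
```

Request:
{"api": "apply_moves", "payload": {
  "commands": [
    [0,0,0,-0.0005,-0.006,0,0],
    [0,0,0,-0.002,-0.02,0,0],
    [0,0,0,-0.004,-0.05,0,0],
    [0,0,0,-0.005,-0.08,0.03,0],
    [0,0,0,-0.005,-0.08,0.08,0]
  ]
}}

```text
time: 22.05
tool_pos: [0.5363, -0.1351, 0.0932]
ee_rot: [-3.132, -0.002, 1.498]
wrist_force: [0.9, -0.3, 0.7]
width: 0.0001
finger_force: 0.0
```

Request:
{"api": "apply_moves", "payload": {
  "commands": [
    [0,0,0,-0.03,-0.03,0.05,0],
    [0,0,0,-0.06,-0.06,0.06,0],
    [0,0,0,-0.09,-0.09,0.06,0],
    [0,0,0,-0.12,-0.12,0.06,0],
    [0,0,0,-0.14,-0.15,0.06,0]
  ]
}}

```text
time: 22.55
tool_pos: [0.3979, -0.284, 0.1577]
ee_rot: [3.14, 0.001, 1.501]
wrist_force: [0.8, -1.0, 0.2]
width: 0.0004
finger_force: 0.0
```

```bash
python3 m.py z scene top
python3 - <<'E'
from h import *
pl=np.load('pl.npy')
for c in('top','scene'):
    s=snap(c)
    for n,z in(('keeper_stud',.048),('bottle_mid',.032),('petri_mid',.007),('timer_mid',.01)):
      for r in place_of(c,n)[:1]:
        w=ray(s,r['pixel'],z); q=inv(pl,w)[0]-[.015,.068]; print(c,n,r['score'],w.round(4),(np.arctan2(q[1],q[0])-np.radians(150))%(2*np.pi) if n[0]=='k' else '')
E
```

```text
tcp lane [[-0.2406  0.1145]] [ 0.3979 -0.284   0.1577] yaw-th 0.006348391889556382 [ 0.84 -1.02  0.19]
scene 0.58 [[ 0.0841 -0.0282]] -19.63 0.8832077502691066
top 0.79 [[0.089  0.0018]] 0.08 0.04622871046228716
top keeper_stud 0.55 [ 0.5427 -0.0332  0.048 ] 2.163719784375954
top petri_mid 0.72 [ 0.5772 -0.0489  0.007 ] 
scene keeper_stud 0.73 [ 0.4545 -0.0533  0.048 ] 0.1794527332608573
scene bottle_mid 0.37 [0.5175 0.1657 0.032 ] 
scene petri_mid 0.88 [0.4183 0.0682 0.007 ] 
scene timer_mid 0.59 [ 0.6414 -0.2837  0.01  ]
```

Request:
{"api": "apply_moves", "payload": {
  "commands": [
    [0,0,0,-0.03,-0.04,0.02,0],
    [0,0,0,-0.06,-0.08,0.02,0],
    [0,0,0,-0.09,-0.12,0.02,0],
    [0,0,0,-0.12,-0.15,0.02,0],
    [0,0,0,-0.14,-0.18,0.02,0]
  ]
}}

```text
time: 23.75
tool_pos: [0.2578, -0.4639, 0.1771]
ee_rot: [-3.141, 0.0, 1.501]
wrist_force: [0.2, -0.2, -0.3]
width: 0.0004
finger_force: 0.0
```

```bash
python3 m.py y scene top
python3 - <<'E'
from h import *
pl=np.load('pl.npy')
for c in('top','scene'):
    s=snap(c)
    for n,z in(('keeper_stud',.048),('petri_mid',.007)):
      for r in place_of(c,n)[:2]:
        w=ray(s,r['pixel'],z); q=inv(pl,w)[0]-[.015,.068]; print(c,n,r['score'],w.round(4),(np.arctan2(q[1],q[0])-np.radians(150))%(2*np.pi) if n[0]=='k' else '')
E
```

```text
tcp lane [[-0.4306  0.2406]] [ 0.2578 -0.4639  0.1771] yaw-th 0.006728553536459403 [ 0.16 -0.18 -0.3 ]
scene 0.58 [[0.0867 0.0004]] -1.98 0.19448213478064225
top 0.61 [[0.0881 0.0018]] -0.05 0.031671268474906644
top keeper_stud 0.81 [ 0.5504 -0.0315  0.048 ] 2.184007207993088
top petri_mid 0.89 [0.4101 0.066  0.007 ] 
scene keeper_stud 0.6 [ 0.5465 -0.0519  0.048 ] 1.9426999469093236
scene petri_mid 0.28 [0.4794 0.0017 0.007 ]
```

```bash
python3 -c "
from bench import *
print(close_job())"
```

```text
the job is handed in; nothing more can be done
None
```

I've handed the job in: the box measured home against the end stop (x about 87 mm, under 2° off straight), the keeper is pushed to its stop (about 7 N pushing back), and the arm is clear. I saw no sign of a rail contact, but the hand-in gave no verdict, the two cameras put the keeper at 2.18 and 1.94 rad, the first keeper sweep passed over the stud and had to be repeated lower, and I viewed 11 pictures, one over the limit of 10.

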